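# Feed a cassette through the dust flap of a transfer hatch

### The job

Take the standing pusher by its post and, with its push plate, gently push the steel instrument cassette along between the guide rails, through the self-closing dust flap and fully home against the back stop of the transfer hatch; do not touch the cassette with the gripper. Then draw the pusher back out so that the flap falls shut behind the cassette, and leave the pusher standing upright on the bench outside. Leave the instruments lying about where they are.

Things in the scene. Friction and masses are not known exactly. Their poses are not given: they have to be found in the camera images.
- hatch: Fixed transfer hatch: low white chamber, clear roof, steel-framed mouth. Origin on the bench (z = 0) under the flap's hinge line, mid-width; +y is the push direction, from the rails into the chamber; x across, z up. It has no floor: things slide on the bench. Mouth frame y = -14 to 0 mm, 96 wide, top 66 high; opening 72 wide, 56 high.
- lane (a point): Fixed point on the bench between the two low steel guide rails, at y = -120 mm, x = 0 in the hatch's frame (same axes). Rails: y = -220 to -14 mm, 14 mm high, 70 mm apart inside, with flared ends out to y = -246 mm; behind them the bench is open.
- flap (a joint): Dust flap in the mouth: steel plate 66 mm wide, 44 long, hung from a hinge 50 mm above the bench at the hatch's y = 0. 0 = shut (hanging straight down), positive = swung inward (+y) and up, at most 1.6 rad. A light spring and its weight close it (0.02 to 0.09 N m). A 32 mm high thing under it props it at about 1.15 rad, its edge then about 40 mm inside the mouth.
- flap_edge (a point): Middle of the flap's lower edge; moves with the flap; 6 mm above the bench when shut.
- home (a point): Fixed point of the hatch where the cassette's centre is when fully home: y = +110 mm, x = 0, 16 mm high in the hatch's frame (same axes). The back stop's inner face is at y = +165 mm; the cassette's rear end is then at +55 mm. Chamber 72 mm wide inside, 84 outside (118 over its screwed feet), 64 high.
- cassette_center (a point): Centre, half-way up, of the shut steel instrument cassette with vent holes in its lid: 64 (x) x 110 (y) x 32 (z) mm, 0.25 to 0.5 kg, on the bench between the rails, its y axis along the hatch's y. It is pushed on its flat end face, 55 mm from the centre towards -y.
- pusher_grip (a point): Grip point in the axis of the grey plastic pusher's upright square post, 62 mm above its underside. Post 22 x 22 mm, free from 32 mm up to its top at 84 mm (black cap, flush), sides parallel to the pusher's x and y. Foot 50 x 50 mm; 0.16 kg. +y points from the post along a low bar (20 mm wide, top 32 mm high) to the push plate.
- pusher_tip (a point): Middle of the pusher's push plate face: 50 mm wide, from 1 to 32 mm high. 125 mm from the post's axis along the pusher's +y, 16 mm above its underside; same axes as the pusher.
- rongeur: Bystander, to be left alone: bone nipper with one black handle, 40 x 181 x 15 mm, lying flat. Origin at the centre of its underside.
- osteotome: Bystander, to be left alone: slim steel chisel, 11 x 175 x 10 mm, lying flat. Origin at the centre of its underside.

How it is judged:
On the way, in this order (a step that is already met when the one before it is completed fails the run):
1. the pusher is pushing the cassette through the mouth while the cassette holds the flap open (value of joint flap above 0.7 rad and contact force between pusher and cassette above 0.3 N and y of cassette_center in the frame of hatch above -0.045 m), for 0.1 s.
2. the cassette is home against the back stop (y of cassette_center in the frame of hatch above 0.104 m and x of cassette_center in the frame of hatch between -0.008 and 0.008 m and angle between cassette_center's own z axis and vertical below 0.05 rad), for 0.1 s.
At the end, for the whole second after the job is handed in: The cassette lies flat in the chamber with its front end within 6 mm of the back stop, the flap hangs shut (within 0.06 rad), and the pusher stands upright (within 0.1 rad) on the bench with its push plate outside the flap; both at rest (all of step 2 and value of joint flap below 0.06 rad and y of pusher_tip in the frame of hatch below -0.005 m and angle between pusher_tip's own z axis and vertical below 0.1 rad and height (world z) of pusher_grip between 0.056 and 0.068 m and linear speed of each of pusher, cassette below 0.02 m/s); the robot touches nothing.
It fails at once if the gripper touches the cassette (contact force between the fingers and cassette above 0.5 N).
It fails at once if the cassette is shot along faster than 0.4 m/s (linear speed of cassette above 0.4 m/s).
It fails at once if a bystander is moved more than 25 mm (distance of any of rongeur, osteotome from where it was at the start of the episode above 0.025 m).
It also fails if it takes over 42 s, if anything falls off the work surface, if the arm or the gripper's body presses on something with over 40 N, if the wrist force passes 120 N, or if a joint passes its speed limit or range.

### The arm

A 7-joint arm with a two-finger parallel gripper is mounted at the origin on a cart in front of the work surface, level with it; the furniture and walls round the work are solid. World frame = base frame: x ahead of the robot, y to its left, z up, the work surface at z = 0. Lengths are in m, angles in rad, forces in N, time in s.
With the tool pointing down it reaches from about 0.425 to 0.875 m from the base axis. Payload 4.7 kg.
Tool frame: the origin (TCP) lies midway between the tips of the shut fingers; the grasp point (between the pads) lies 19 mm behind it (ctrl.grip_depth is the distance from the TCP to the grasp point, in m); z points along the fingers, y is the direction in which the jaws open and shut (so a half turn about z gives the same grasp; the last joint's range is limited). The gripper opens to 87 mm and grips with 3 to 60 N. Pads are 19 mm wide; open, the fingers measure 117 mm over their backs; the gripper's body (75 mm by 190 mm) begins 51 mm behind the grasp point.
Start: joints at [-1.141, 0.321, -0.07, 1.45, 0.023, 1.371, -0.057], TCP at [0.263, 0.595, 0.223] pointing down, gripper open.
Joint ranges: [-2.86, 2.86], [-0.3, 2.09], [-1.38, 1.24], [0.06, 2.45], [-1.56, 4.7], [0.09, 2.05], [-2.69, 2.69]. Speed limits (rad/s): [2.57, 2.57, 3.14, 3.14, 3.14, 3.14, 3.14].

### API

Orientations are given as a rotation vector (axis times angle).
In Python, from bench import ctrl gives the robot as it stands. The module is installed in compiled form; this text tells all that it offers.
- The arm moves only by the shell command python3 -m inch 'ROWS' [FORCE]. ROWS is JSON, a list of rows, each a list of 5 numbers: the opening, from -1 (shut) to 1 (fully open), so that 0 is half open, then the shift along the tool's x, y, z in mm, then the turn about the tool's z in rad. In form: [[fingers, tx, ty, tz, twist], ...]. A call has 1 to 5 rows; each row shifts and turns the pose as measured when the row begins, along the tool's axes as they then stand; what a row does not reach is not made up. A row lasts 1/8 s, in which the tool goes at most 62.5 mm and 10.7 degrees, less where a joint would pass 70% of its speed; a pose out of reach is approached as far as the arm can. A call is refused whole if a number of a shift passes 62.5 or a number of a turn 0.188, either way. A call with a gripper value outside its range is refused whole. The fingers move at their own pace and stop on an object; FORCE is the grip in N (left out, the last holds). Time passes only in rows, so rows that do not move let the fingers close. It gives the time, the measured TCP pose, the force and the opening at its end, in the units of the state.
- ctrl.get_state(): the state, without advancing time (a new reading comes with each control period).
- ctrl.get_image(name): name is "scene" or "side" or "wrist"; returns a dict with "color" (420x560x3 uint8, red, green, blue), "range_z" (420x560 float32, m along the optical axis (not along the pixel's ray), 0 where there is no reading), "K" (3x3 intrinsics, pixels), "R" (3x3) and "t" (3): a world point X has camera coordinates R X + t. Camera axes: x right, y down, z forward; pixel columns grow to the right and rows downward; lengths in m; the calibration is good to about 2 mm. A picture is of the moment at which its call begins.
- ctrl.close_job(): hands the job in, once; it reports no verdict.
The state is a dict: "time": time; "joint_positions": joint angles; "qd": joint speeds; "joint_torque": joint torques, N m; "position": TCP position; "tool_rot": TCP orientation; "ft_force": force on the tool from outside, world axes, zero at the start; "torque": the same for the moment, N m; "grip_width": opening from 0.0 (shut) to 1.0 (fully open).
Only numpy, scipy, OpenCV 4.12 (cv2) and the standard library are available. Lean on these libraries where they do the work, as an engineer would, in place of code of your own. Each camera call takes 0.05 s, during which the arm holds its last target. There are 200 camera calls.

## Working session

There is one attempt and no reset: what is moved stays moved. The work goes in short steps, Python scripts to look and compute and a shell command to move; the robot and the scene stay as the last step left them, time stands still between calls to the robot, and variables do not carry over. Pictures are saved under pics/ and viewed, about 8 in all and at most 12, crops included, and the job is handed in when it is done.

```bash
mkdir -p pics; cat > h.py <<'E'
from bench import ctrl
import numpy as np, cv2
def snap(n,f):
    d=ctrl.get_image(n); cv2.imwrite('pics/'+f+'.png',d['color'][:,:,::-1]); np.savez('pics/'+f+'.npz',**d); return d
def px(f,u,v,z=None):
    d=np.load('pics/'+f+'.npz'); K,R,t=d['K'],d['R'],d['t']
    r=R.T@np.linalg.inv(K)@[u,v,1]; c=-R.T@t
    if z is None: return c+r*d['range_z'][int(round(v)),int(round(u))]
    return c+r*(z-c[2])/r[2]
E
python3 - <<'E'
from h import *
snap('scene','a');snap('side','b')
a=cv2.imread('pics/a.png');b=cv2.imread('pics/b.png')
cv2.imwrite('pics/ab.png',cv2.resize(np.vstack([a,b]),None,fx=.71,fy=.71))
s=ctrl.get_state();print(s);print(ctrl.grip_depth)
E
```

```text
{'time': 0.1, 'joint_positions': array([-1.14089219,  0.3217615 , -0.07005456,  1.45155898,  0.0225988 ,
        1.37081127, -0.05688625]), 'qd': array([-0.00078357, -0.00230883, -0.00187395, -0.00276767, -0.00075422,
       -0.00188655,  0.00167387]), 'joint_torque': array([-2.07384928e-04, -4.92572308e+01, -4.05527288e-01, -3.13397706e+01,
       -6.41373731e-02,  3.95289296e-02,  5.98193606e-05]), 'position': array([0.26240999, 0.59412708, 0.22155946]), 'tool_rot': array([-6.48374718e-01, -3.07368960e+00,  2.72258134e-03]), 'ft_force': array([-0.61154443, -0.47021122,  0.52565197]), 'torque': array([-0.02677621, -0.04695957, -0.00451619]), 'grip_width': 0.9997022758715988}
0.0187
```

View pics/a.png

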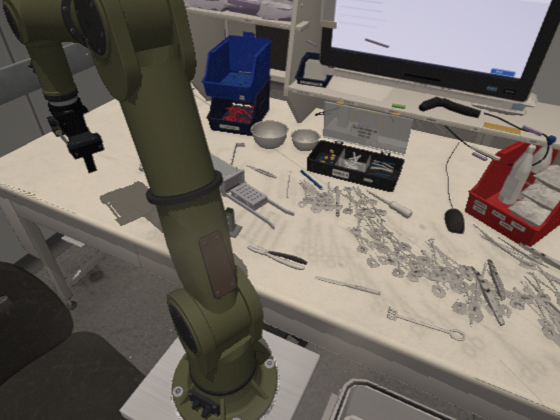

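View pics/b.png

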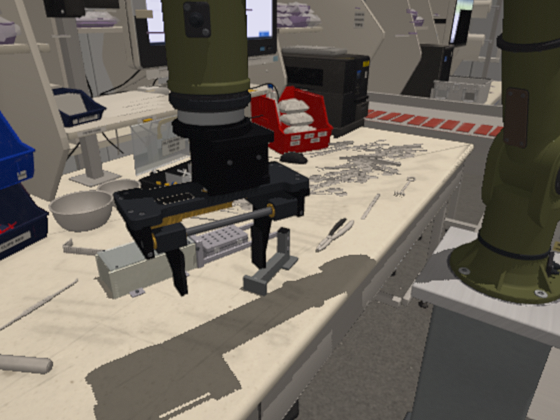

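The scene view shows the hatch at about (225,170), the cassette at (248,192) and the rails running to (290,210), partly hidden by the arm. In the side view the pusher's post is at (284,240) and its plate at (260,280).

```bash
python3 - <<'E'
from h import *
a=cv2.imread('pics/a.png')[120:270,180:330];b=cv2.imread('pics/b.png')[180:320,80:360]
a=cv2.resize(a,None,fx=4,fy=4,interpolation=2);b=cv2.resize(b,(800,400),interpolation=2)
cv2.imwrite('pics/ac.png',a);cv2.imwrite('pics/bc.png',b)
for f,u,v in [('b',284,232),('b',262,282),('a',248,192),('a',225,170),('a',232,215)]: print(f,u,v,px(f,u,v))
E
```

```text
b 284 232 [0.40004668 0.25141656 0.08199673]
b 262 282 [0.37827321 0.35944898 0.02853408]
a 248 192 [0.56676445 0.26607105 0.03462222]
a 225 170 [0.6019162  0.374008   0.06676041]
a 232 215 [0.40777357 0.22715446 0.07093084]
```

View pics/ac.png

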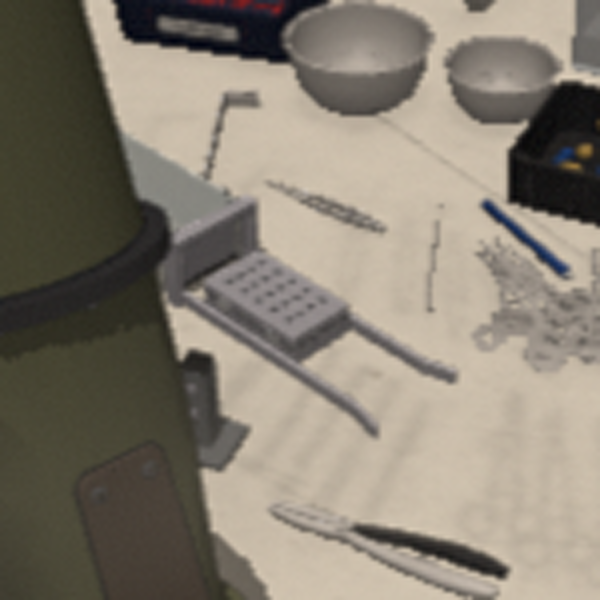

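View pics/bc.png

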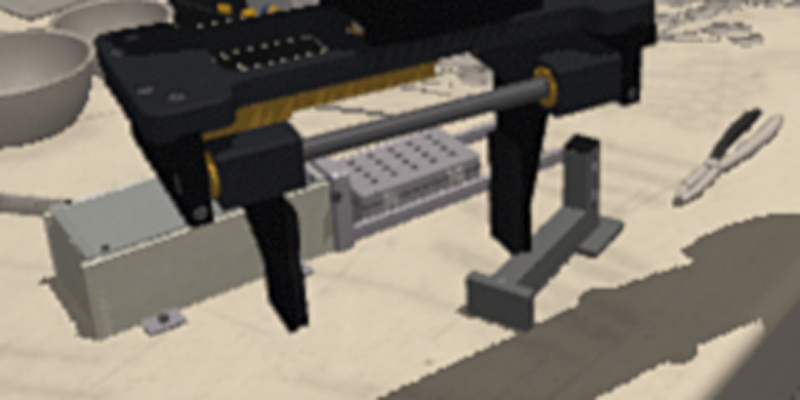

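The crops show the cassette at the mouth end of the rails and the rails' flared ends at crop (375,430) and (455,375). The pusher stands off to the robot's side, with its plate pointing roughly +y. Next I'll use the depth data for the geometry.

```bash
cat >> h.py <<'E'
def cloud(f):
    d=np.load('pics/'+f+'.npz'); Z=d['range_z']; v,u=np.nonzero(Z>0)
    P=np.linalg.inv(d['K'])@np.vstack([u,v,np.ones(len(u))])*Z[v,u]
    return (d['R'].T@(P-d['t'][:,None])).T, np.c_[u,v]
E
python3 - <<'E'
from h import *
def rect(P,n):
    if len(P)<8: print(n,len(P));return
    (c,s,a)=cv2.minAreaRect((P[:,:2]*1000).astype(np.float32)); print(n,len(P),np.round(c,1),np.round(s,1),round(a,1),'z',np.median(P[:,2]).round(4))
for f in 'ab':
    P,uv=cloud(f)
    def sel(x0,x1,y0,y1,z0,z1): return P[(P[:,0]>x0)&(P[:,0]<x1)&(P[:,1]>y0)&(P[:,1]<y1)&(P[:,2]>z0)&(P[:,2]<z1)]
    rect(sel(.48,.66,.17,.36,.029,.037),f+' cassette top')
    rect(sel(.48,.75,.25,.6,.060,.070),f+' hatch top')
    rect(sel(.48,.75,.05,.36,.010,.018),f+' rails')
    rect(sel(.35,.46,.2,.3,.079,.09),f+' post top')
    rect(sel(.33,.46,.2,.3,.035,.079),f+' post')
    rect(sel(.33,.46,.26,.42,.028,.036),f+' bar/plate top')
    rect(sel(.33,.46,.2,.42,.006,.036),f+' pusher low')
# edge points in scene: rails' outer ends
for u,v in [(375,430),(455,375),(345,395),(415,355),(295,350),(347,308)]: print(u,v,px('a',180+u/4,120+v/4,.014 if u not in(295,347) else .032))
for u,v in [(566,139),(598,139),(598,152),(570,150),(468,277),(530,293)]: print(u,v,px('b',80+u*.35,180+v*.35,.084 if v<200 else .032))
E
```

```text
a cassette top 455 [572.5 279.5] [144.   97.4] 74.5 z 0.0332
a hatch top 409 [611.8 413.1] [176.7  93.3] 74.5 z 0.0653
a rails 379 [631.3 194.8] [293.8 276.6] 80.4 z 0.0137
a post top 44 [410.7 238.6] [23.2 20.8] 81.0 z 0.0848
a post 92 [409.3 231.3] [17.9 27.7] 59.9 z 0.0573
a bar/plate top 0
a pusher low 122 [412.5 225. ] [50.8 30.5] 1.0 z 0.0101
b cassette top 314 [565.6 283.9] [143.5  73.4] 81.2 z 0.0296
b hatch top 848 [611.4 424.7] [189.7  84.9] 70.1 z 0.0613
b rails 259 [550.  191.1] [145.2 310.4] 24.8 z 0.0124
b post top 50 [408.7 242.8] [21.5 20.4] 0.1 z 0.081
b post 238 [407.9 242.5] [22.7 24.2] 5.8 z 0.0578
b bar/plate top 300 [408.6 315.7] [ 48.5 108.1] 15.6 z 0.0291
b pusher low 842 [403.4 293.2] [ 49.7 149.7] 6.5 z 0.0259
375 430 [0.47082357 0.12243477 0.014     ]
455 375 [0.55716484 0.0955102  0.014     ]
345 395 [0.49633947 0.16156294 0.014     ]
415 355 [0.56512626 0.13447607 0.014     ]
295 350 [0.50792673 0.21179579 0.032     ]
347 308 [0.57413893 0.20051212 0.032     ]
566 139 [0.41633181 0.24926237 0.084     ]
598 139 [0.397003   0.23585357 0.084     ]
598 152 [0.38621495 0.25263577 0.084     ]
570 150 [0.4044661  0.26161718 0.084     ]
468 277 [0.41405904 0.36979767 0.032     ]
530 293 [0.36885047 0.36109232 0.032     ]
```

```bash
python3 -m inch '[[1,-45,-42,0,0],[1,-45,-42,0,0],[1,-45,-42,0,0],[1,-45,-42,0,0],[1,-45,-42,0,0]]' 40; cat >> h.py <<'E'
from scipy.spatial.transform import Rotation as Ro
def to(x,y,z,yaw=None):
    s=ctrl.get_state(); M=Ro.from_rotvec(s['tool_rot']).as_matrix(); h=np.degrees(np.arctan2(M[1,1],M[0,1]))
    p=s['position']; d=M.T@(np.array([x,y,z])-p)*1000
    print('t',round(s['time'],2),'pos',p.round(4),'tool-y head',h.round(1),'tilt',np.degrees(np.arccos(-M[2,2])).round(2),'shift',d.round(1),'twist',None if yaw is None else np.round(-np.radians(yaw-h),3),'F',s['ft_force'].round(1),'grip',round(s['grip_width'],3))
E
python3 -c "
from h import *
to(.41,.241,.2,97)
snap('wrist','c')"
```

```text
time: 0.72
position: [0.3821, 0.3094, 0.2178]
tool_rot: [-0.632, -3.073, 0.008]
ft_force: [1.5, 0.9, -0.3]
grip_width: 0.997
t 0.72 pos [0.3821 0.3094 0.2178] tool-y head 66.8 tilt 0.36 shift [-52.7 -51.8  17.9] twist -0.528 F [ 1.5  0.9 -0.3] grip 0.997
```

View pics/c.png

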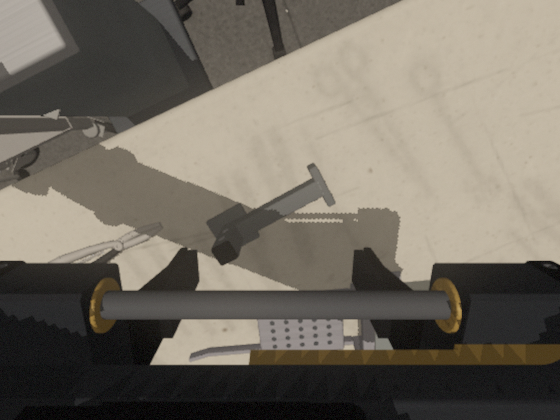

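The wrist view shows the pusher with its post cap at (226,250) and its plate from (312,167) to (330,203). The cassette and rails are at the bottom.

```bash
python3 - <<'E'
from h import *
for u,v,z in [(226,250,.084),(311,167,.032),(330,203,.032),(320,185,.032),(260,350,.032),(343,345,.032),(260,318,.032),(343,318,.032)]: print(u,v,px('c',u,v,z).round(4))
P,uv=cloud('c')
def rect(x0,x1,y0,y1,z0,z1,n):
    Q=P[(P[:,0]>x0)&(P[:,0]<x1)&(P[:,1]>y0)&(P[:,1]<y1)&(P[:,2]>z0)&(P[:,2]<z1)]
    print(n,len(Q),*[np.round(k,1) for k in cv2.minAreaRect((Q[:,:2]*1000).astype(np.float32))]) if len(Q)>5 else print(n,0)
rect(.37,.46,.2,.29,.08,.09,'posttop')
rect(.3,.46,.27,.42,.026,.036,'bar+plate')
rect(.3,.46,.33,.42,.026,.036,'plate')
rect(.48,.68,.15,.35,.028,.036,'cass')
E
```

```text
226 250 [0.4075 0.245  0.084 ]
311 167 [0.3723 0.3569 0.032 ]
330 203 [0.4189 0.3618 0.032 ]
320 185 [0.395  0.3588 0.032 ]
260 350 [0.571  0.2068 0.032 ]
343 345 [0.6063 0.3103 0.032 ]
260 318 [0.5262 0.2268 0.032 ]
343 318 [0.5676 0.3241 0.032 ]
posttop 419 [411.  241.4] [22.1 22. ] 6.5
bar+plate 1704 [401.9 317.5] [49.6 96.4] 5.0
plate 796 [399.3 347.5] [49.6 36.1] 5.0
cass 2527 [574.8 276.9] [136.3  46.9] 66.3
```

```bash
python3 -m inch '[[1,-27,-26,15,0],[1,-27,-26,15,0],[1,0,0,15,-0.167],[1,0,0,15,-0.167],[1,0,0,15,-0.167]]' ; python3 -c "
from h import *
to(.411,.241,.043,95.5)"
```

```text
time: 1.4
position: [0.4167, 0.2251, 0.1417]
tool_rot: [0.145, -3.136, 0.012]
ft_force: [-0.3, 1.1, -0.2]
grip_width: 0.997
t 1.4 pos [0.4167 0.2251 0.1417] tool-y head 95.3 tilt 0.47 shift [ 3.9 17.1 98.5] twist -0.004 F [-0.3  1.1 -0.2] grip 0.997
```

```bash
python3 -m inch '[[1,4,17,10,0],[1,0,0,30,0],[1,0,0,25,0],[1,0,0,20,0]]' ; python3 -c "
from h import *
to(.411,.241,.043,95.5)"
```

```text
time: 1.9
position: [0.4091, 0.2472, 0.0541]
tool_rot: [0.129, -3.137, 0.008]
ft_force: [0.4, -0.3, -0.3]
grip_width: 0.997
t 1.9 pos [0.4091 0.2472 0.0541] tool-y head 94.7 tilt 0.3 shift [-1.4 -6.3 11.1] twist -0.014 F [ 0.4 -0.3 -0.3] grip 0.997
```

```bash
python3 -m inch '[[1,-1,-6,10,-0.014],[-1,0,0,1,0],[-1,0,0,0,0],[-1,0,0,0,0],[-1,0,0,0,0]]' 40; python3 -m inch '[[-1,0,0,0,0],[-1,0,0,0,0],[-1,0,0,-30,0],[-1,0,0,-30,0]]'; python3 -c "
from h import *
to(.411,.241,.1,95.5)
snap('wrist','d');snap('side','e')
a=np.vstack([cv2.imread('pics/d.png'),cv2.imread('pics/e.png')]);cv2.imwrite('pics/de.png',cv2.resize(a,None,fx=.71,fy=.71))"
```

```text
time: 2.52
position: [0.4101, 0.2438, 0.0433]
tool_rot: [0.148, -3.137, 0.006]
ft_force: [0.1, 0.4, 0.5]
grip_width: 0.625
time: 3.02
position: [0.4085, 0.2426, 0.1027]
tool_rot: [0.146, -3.132, 0.011]
ft_force: [0.5, -0.7, -1.7]
grip_width: 0.229
t 3.02 pos [0.4085 0.2426 0.1027] tool-y head 95.4 tilt 0.52 shift [-2.4 -1.8  2.7] twist -0.003 F [ 0.5 -0.7 -1.7] grip 0.229
```

View pics/de.png

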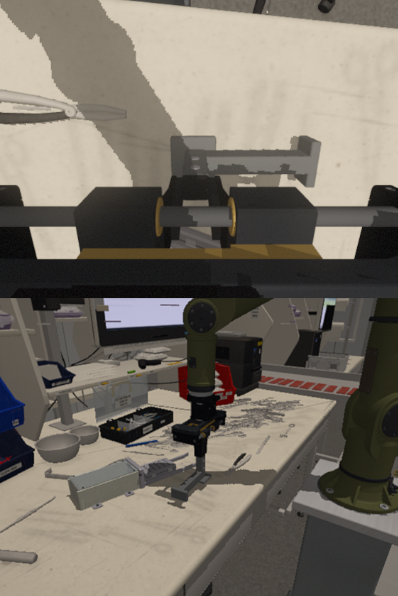

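The pusher is held and lifted in both views, and the hatch and rails are unobstructed in the side view. Next I'll measure the hatch axis.

```bash
python3 - <<'E'
from h import *
snap('scene','f')
a=cv2.imread('pics/f.png')[110:250,150:340];b=cv2.imread('pics/e.png')[180:320,80:310]
a=cv2.resize(a,None,fx=3.4,fy=3.4,interpolation=2)[:, :640];b=cv2.resize(b,None,fx=2.8,fy=2.8,interpolation=2)
w=max(a.shape[1],b.shape[1]);
a=cv2.copyMakeBorder(a,0,0,0,w-a.shape[1],0);b=cv2.copyMakeBorder(b,0,0,0,w-b.shape[1],0)
o=np.vstack([a,b])[:]; print(a.shape,b.shape)
o=cv2.resize(o,None,fx=.69,fy=.69,interpolation=3) if o.shape[0]>870 else o
cv2.imwrite('pics/fe.png',a);cv2.imwrite('pics/ec.png',b)
for f in 'ef':
    P,uv=cloud(f)
    def rect(z0,z1,n,x0=.46,x1=.75,y0=.08,y1=.6):
        m=((P[:,0]>x0)&(P[:,0]<x1)&(P[:,1]>y0)&(P[:,1]<y1)&(P[:,2]>z0)&(P[:,2]<z1))
        M=np.zeros((420,560),np.uint8); M[uv[m][:,1],uv[m][:,0]]=1
        k,L,S,_=cv2.connectedComponentsWithStats(M,connectivity=8)
        lab=L[uv[:,1],uv[:,0]]
        for i in range(1,k):
            if S[i,4]<40: continue
            Q=P[m&(lab==i)]; c,s,an=cv2.minAreaRect((Q[:,:2]*1000).astype(np.float32)); print(f,n,len(Q),np.round(c),np.round(s),round(an,1),np.median(Q[:,2]).round(4))
    rect(.058,.069,'hatchtop'); rect(.027,.037,'cass'); rect(.009,.018,'rail')
E
```

```text
(476, 644, 3) (392, 644, 3)
e hatchtop 2018 [614. 424.] [187.  95.] 72.2 0.0612
e cass 604 [565. 268.] [110.  65.] 73.1 0.0291
e cass 415 [575. 439.] [190.  11.] 71.5 0.032
e cass 43 [653. 510.] [ 4. 60.] 76.9 0.0325
e rail 44 [711. 136.] [46. 26.] 36.7 0.015
e rail 44 [566. 145.] [87. 10.] 79.2 0.0106
e rail 657 [554. 341.] [390.  32.] 74.5 0.0123
f cass 163 [559. 237.] [57. 66.] 71.9 0.0328
f rail 180 [539. 169.] [122.  95.] 71.9 0.0136
```

View pics/ec.png

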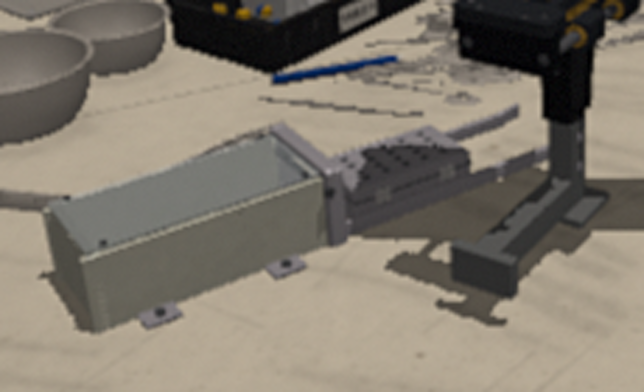

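View pics/fe.png

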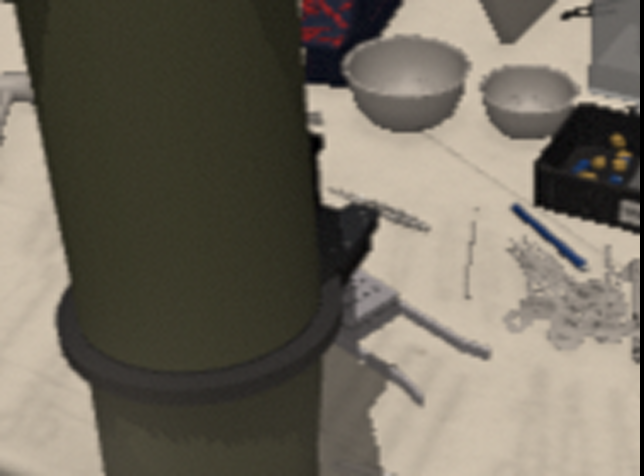

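The cassette fits cleanly: 110x65 mm at (565,268), heading 73°. With the hatch top, that gives the hatch origin at about (590,349) mm and a heading of 72.3°. Now I'll turn the pusher and carry it behind the rails, after checking where the bystanders lie.

```bash
python3 -m inch '[[-1,0,0,0,0.135],[-1,0,0,0,0.135],[-1,0,0,0,0.135],[-1,0,0,0,0]]'; python3 - <<'E'
from h import *
for u,v in [(248,247),(306,267),(304,263),(316,278),(380,292)]: print(px('a',u,v,.01).round(3))
to(.502,.073,.1,72.3)
E
```

```text
time: 3.68
position: [0.4061, 0.2411, 0.0972]
tool_rot: [-0.503, -3.093, 0.018]
ft_force: [0.2, 1.3, -1.6]
grip_width: 0.231
[0.366 0.153 0.01 ]
[ 0.371 -0.028  0.01 ]
[ 0.382 -0.017  0.01 ]
[ 0.347 -0.067  0.01 ]
[ 0.378 -0.233  0.01 ]
t 3.67 pos [0.4061 0.2411 0.0972] tool-y head 71.5 tilt 0.82 shift [-144.2 -129.1   -2. ] twist -0.014 F [ 0.2  1.3 -1.6] grip 0.231
```

```bash
python3 -m inch '[[-1,-37,-33,0,-0.004],[-1,-37,-33,0,-0.004],[-1,-37,-33,0,0],[-1,-34,-33,0,0],[-1,0,0,0,0]]'; python3 - <<'E'
from h import *
to(.502,.073,.043,72.3)
snap('side','g');snap('scene','i');snap('wrist','j')
a=cv2.imread('pics/g.png')[180:300,140:380];b=cv2.imread('pics/i.png')[150:250,200:340]
cv2.imwrite('pics/gi.png',np.vstack([cv2.resize(a,(560,280),interpolation=2),cv2.resize(b,(440,314),interpolation=2)] if 0 else [cv2.resize(a,(540,270),interpolation=2),cv2.resize(b,(540,320),interpolation=2)]))
o,h=np.array([590,349]),np.radians(72.3); d=np.array([np.cos(h),np.sin(h)]); r=np.array([d[1],-d[0]])
for f in 'gij':
    P,uv=cloud(f)
    Q=np.c_[(P[:,:2]*1000-o)@r,(P[:,:2]*1000-o)@d,P[:,2]*1000]
    for n,x,y,z in [('bar/plate',(-60,60),(-300,-140),(70,105)),('plate',(-60,60),(-185,-140),(60,105)),('cassette',(-45,45),(-150,-10),(27,37)),('rails',(-60,60),(-240,-150),(8,18))]:
        m=(Q[:,0]>x[0])&(Q[:,0]<x[1])&(Q[:,1]>y[0])&(Q[:,1]<y[1])&(Q[:,2]>z[0])&(Q[:,2]<z[1])
        if m.sum()<15: continue
        S=Q[m]; c,s,an=cv2.minAreaRect(S[:,:2].astype(np.float32)); print(f,n,len(S),np.round(c,1),np.round(s),round(an,1),'lo/hi',np.percentile(S,2,0).round(),np.percentile(S,98,0).round())
E
```

```text
time: 4.3
position: [0.5027, 0.0679, 0.0932]
tool_rot: [-0.46, -3.093, 0.021]
ft_force: [0.4, 0.1, -0.1]
grip_width: 0.049
t 4.3 pos [0.5027 0.0679 0.0932] tool-y head 73.1 tilt 1.15 shift [ 1.5  5.4 50.2] twist 0.014 F [ 0.4  0.1 -0.1] grip 0.049
g bar/plate 98 [   6.1 -289. ] [34. 21.] 1.9 lo/hi [ -11. -300.   70.] [  19. -280.  104.]
g cassette 608 [ -0.8 -76.6] [ 72. 130.] 5.5 lo/hi [ -30. -136.   27.] [ 31. -35.  31.]
g rails 144 [   2.4 -195.8] [89. 91.] 88.9 lo/hi [ -43. -239.    8.] [  43. -154.   17.]
i bar/plate 25 [   7.7 -295.9] [16. 39.] 62.9 lo/hi [  -9. -300.   73.] [  22. -283.  104.]
i cassette 163 [  15.2 -122.9] [92. 50.] 42.4 lo/hi [ -26. -144.   28.] [ 35. -81.  36.]
i rails 124 [   5.1 -194.5] [90. 90.] 89.1 lo/hi [ -38. -238.    8.] [  48. -151.   17.]
j bar/plate 446 [  -7.1 -289.8] [ 9. 20.] 0.8 lo/hi [ -11. -299.   71.] [  -3. -280.  105.]
j cassette 6424 [   2.2 -107.2] [64. 69.] 1.4 lo/hi [ -28. -140.   28.] [ 32. -80.  33.]
j rails 1253 [   1. -195.] [87. 90.] 0.0 lo/hi [ -40. -238.    9.] [  43. -151.   15.]
```

View pics/gi.png

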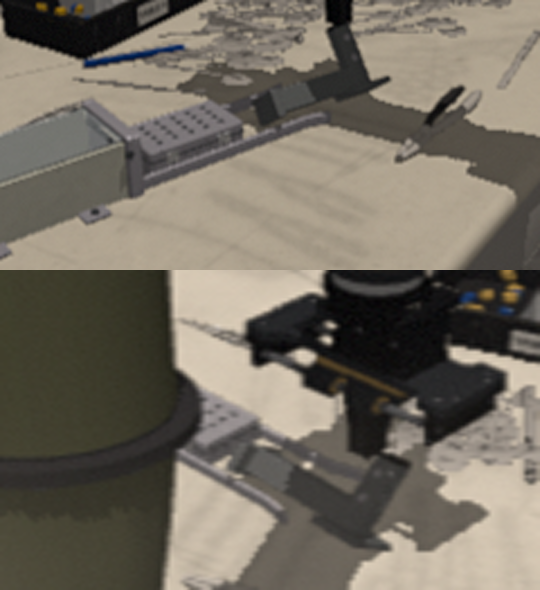

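The pusher has slipped out: the grip had closed high on the post because I lifted before the fingers were shut. It is dropping between the rails. I'll raise clear and look.

```bash
python3 -m inch '[[-0.2,0,0,-45,0],[0,0,-30,-45,0],[0.3,0,-30,-10,0],[0.3,0,0,0,0]]'; python3 - <<'E'
from h import *
snap('side','k');snap('scene','l')
a=cv2.imread('pics/k.png')[180:300,140:380];b=cv2.imread('pics/l.png')[150:250,200:340]
cv2.imwrite('pics/kl.png',np.vstack([cv2.resize(a,(540,270),interpolation=2),cv2.resize(b,(540,320),interpolation=2)]))
E
```

```text
time: 4.95
position: [0.4837, 0.0221, 0.1961]
tool_rot: [-0.424, -3.094, 0.017]
ft_force: [-0.4, 0.2, -0.2]
grip_width: 0.378
```

View pics/kl.png

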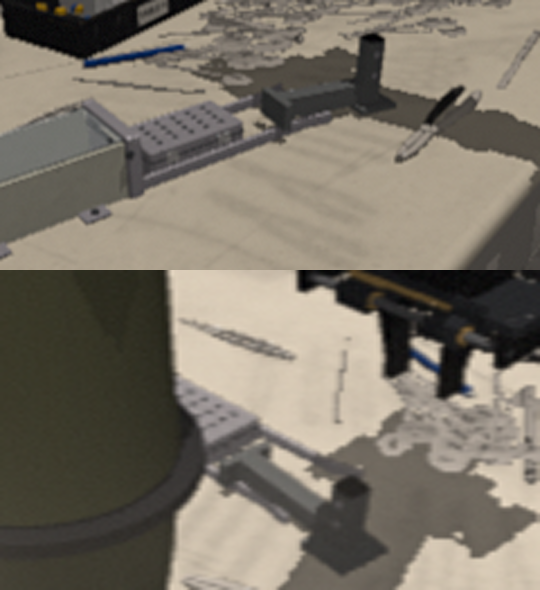

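The pusher landed upright behind the rails, with its plate resting on or near the near-side rail. I'll measure it from depth.

```bash
cat >> h.py <<'E'
o,hh=np.array([590,349]),np.radians(72.3); dd=np.array([np.cos(hh),np.sin(hh)]); rr=np.array([dd[1],-dd[0]])
def hf(f):
    P,uv=cloud(f); return np.c_[(P[:,:2]*1000-o)@rr,(P[:,:2]*1000-o)@dd,P[:,2]*1000]
def rep(f,L):
    Q=hf(f)
    for n,x,y,z in L:
        m=(Q[:,0]>x[0])&(Q[:,0]<x[1])&(Q[:,1]>y[0])&(Q[:,1]<y[1])&(Q[:,2]>z[0])&(Q[:,2]<z[1])
        S=Q[m]
        if len(S)<15: print(f,n,len(S)); continue
        c,s,an=cv2.minAreaRect(S[:,:2].astype(np.float32)); print(f,n,len(S),np.round(c,1),np.round(s),round(an,1),'lo/hi',np.percentile(S,3,0).round(),np.percentile(S,97,0).round())
E
python3 - <<'E'
from h import *
for f in 'kl':
    rep(f,[('posttop',(-60,60),(-360,-240),(76,92)),('post',(-60,60),(-360,-240),(45,76)),('bar+plate',(-70,60),(-260,-145),(20,50)),('plate',(-70,60),(-185,-145),(20,50)),('foot',(-70,70),(-360,-240),(3,20)),('cass',(-45,45),(-143,-10),(26,38))])
to(.502,.073,.1,72.3)
E
```

```text
k posttop 54 [ -38.9 -307.5] [23. 22.] 88.5 lo/hi [ -49. -317.   77.] [ -29. -297.   85.]
k post 138 [ -42.  -301.7] [30. 18.] 39.2 lo/hi [ -50. -315.   46.] [ -28. -294.   75.]
k bar+plate 396 [ -32.1 -219. ] [84. 52.] 83.7 lo/hi [ -52. -255.   21.] [  -8. -178.   44.]
k plate 136 [ -28.9 -181.9] [ 9. 50.] 83.7 lo/hi [ -53. -184.   21.] [  -7. -177.   44.]
k foot 191 [ -23.7 -268.9] [135.  70.] 48.0 lo/hi [ -63. -324.    4.] [ -35. -241.   19.]
k cass 628 [  0.5 -84.6] [110.  68.] 89.9 lo/hi [ -31. -136.   27.] [ 29. -35.  31.]
l posttop 62 [ -36.  -312.1] [22. 23.] 82.8 lo/hi [ -47. -322.   77.] [ -26. -302.   89.]
l post 81 [ -39.7 -282. ] [23. 80.] 5.5 lo/hi [ -47. -321.   45.] [ -27. -297.   75.]
l bar+plate 257 [ -24.4 -194.8] [133.  54.] 65.8 lo/hi [ -49. -257.   22.] [  -5. -184.   48.]
l plate 13
l foot 297 [  -0.9 -300.1] [137. 119.] 0.4 lo/hi [ -66. -354.    3.] [  58. -245.   18.]
l cass 209 [  6.5 -93. ] [100.  59.] 89.1 lo/hi [ -16. -142.   29.] [ 34. -55.  36.]
t 5.05 pos [0.4835 0.0243 0.195 ] tool-y head 74.6 tilt 1.31 shift [-6.6 53.1 94.1] twist 0.04 F [-0.2 -0.1 -0.7] grip 0.471
```

```bash
python3 -m inch '[[1,10,35,0,0.066],[1,10,0,0,0.066],[1,0,0,0,0]]'; python3 -c "
from h import *
to(.461,.069,.043,67)"
```

```text
time: 5.42
position: [0.472, 0.0702, 0.192]
tool_rot: [-0.614, -3.058, 0.022]
ft_force: [0.1, 0.3, 0.0]
grip_width: 0.813
t 5.42 pos [0.472  0.0702 0.192 ] tool-y head 67.3 tilt 1.53 shift [  6.8  -2.6 149.3] twist 0.005 F [0.1 0.3 0. ] grip 0.813
```

```bash
python3 -m inch '[[1,7,-3,40,0],[1,0,0,40,0],[1,0,0,30,0],[1,0,0,20,0]]'; python3 -c "
from h import *
to(.461,.069,.043,67)"
```

```text
time: 5.92
position: [0.4627, 0.0727, 0.0583]
tool_rot: [-0.596, -3.064, 0.019]
ft_force: [-0.8, 1.0, -0.7]
grip_width: 1.001
t 5.92 pos [0.4627 0.0727 0.0583] tool-y head 68.0 tilt 1.34 shift [-0.1 -3.8 15.4] twist 0.018 F [-0.8  1.  -0.7] grip 1.001
```

```bash
python3 -m inch '[[1,0,-4,12,0.018],[-1,0,0,0,0],[-1,0,0,0,0],[-1,0,0,0,0],[-1,0,0,0,0]]' 50; python3 -m inch '[[-1,0,0,0,0],[-1,0,0,0,0],[-1,0,0,0,0],[-1,0,0,0,0],[-1,0,0,0,0]]' 50;  python3 -c "
from h import *
to(.461,.069,.043,67)"
```

```text
time: 6.55
position: [0.4614, 0.0694, 0.0459]
tool_rot: [-0.62, -3.059, 0.019]
ft_force: [-0.5, -0.8, -0.3]
grip_width: 0.634
time: 7.18
position: [0.4643, 0.07, 0.0494]
tool_rot: [-0.623, -3.064, 0.012]
ft_force: [-3.5, -2.5, 7.8]
grip_width: 0.264
t 7.17 pos [0.4643 0.07   0.0494] tool-y head 67.0 tilt 0.99 shift [ 2.5 -2.1  6.5] twist 0.0 F [-3.5 -2.5  7.8] grip 0.264
```

```bash
python3 -m inch '[[-1,0,0,0,0],[-1,0,0,-15,0],[-1,0,0,-20,0],[-1,0,0,0,0]]' 50;  python3 -c "
from h import *
P=o+rr*0.5+dd*-305; print(P)
to(P[0]/1e3,P[1]/1e3,.07,72.3)
for n,f in (('side','m'),('scene','n')):
    snap(n,f)
    rep(f,[('posttop',(-80,60),(-360,-240),(95,125)),('bar+plate',(-80,60),(-275,-145),(45,85)),('plate',(-80,60),(-200,-145),(45,85)),('cass',(-45,45),(-143,-10),(26,38))])
"
```

```text
time: 7.68
position: [0.4655, 0.0709, 0.0874]
tool_rot: [-0.623, -3.065, 0.009]
ft_force: [1.2, 0.6, -2.3]
grip_width: 0.249
[497.74624716  58.28623169]
t 7.67 pos [0.4655 0.0709 0.0874] tool-y head 67.0 tilt 0.88 shift [-34.8   1.1  16.9] twist -0.092 F [ 1.2  0.6 -2.3] grip 0.249
m posttop 223 [ -34.2 -300.4] [49. 27.] 84.4 lo/hi [ -48. -320.   96.] [ -25. -278.  124.]
m bar+plate 565 [ -30.5 -225.2] [101.  51.] 84.4 lo/hi [ -49. -271.   48.] [  -6. -175.   74.]
m plate 224 [ -26.8 -187.8] [26. 51.] 84.4 lo/hi [ -50. -199.   47.] [  -2. -175.   74.]
m cass 631 [  1.3 -85. ] [111.  67.] 90.0 lo/hi [ -30. -135.   27.] [ 29. -37.  31.]
n posttop 121 [ -41.4 -306.2] [23. 48.] 21.9 lo/hi [ -46. -326.   96.] [ -27. -285.  124.]
n bar+plate 309 [ -20.1 -224.4] [52. 95.] 5.2 lo/hi [ -46. -271.   52.] [  -3. -182.   78.]
n plate 105 [ -23.4 -188.4] [52. 23.] 5.2 lo/hi [ -48. -199.   49.] [   1. -181.   78.]
n cass 150 [  25.8 -104. ] [116.  51.] 59.3 lo/hi [ -20. -141.   30.] [ 35. -56.  36.]
```

```bash
python3 -m inch '[[-1,-17,0,0,-0.046],[-1,-17,0,0,-0.046],[-1,0,0,0,0]]' 50;  python3 -c "
from h import *
P=o+rr*0.5+dd*-305
to(P[0]/1e3,P[1]/1e3,.05,72.3)
for n,f in (('side','p'),('scene','q'),('wrist','r')):
    snap(n,f)
    rep(f,[('bar+plate',(-60,60),(-265,-145),(45,95)),('plate',(-60,60),(-195,-145),(45,95)),('rails',(-60,60),(-205,-150),(10,18)),('cass',(-45,45),(-143,-10),(26,38))])
    Q=hf(f)
    for y in (-255,-240,-225,-210,-195):
        m=(abs(Q[:,0])<14)&(abs(Q[:,1]-y)<6)&(Q[:,2]>50)&(Q[:,2]<90)
        if m.sum()>4: print(f,y,np.percentile(Q[m,2],80).round(1),np.percentile(Q[m,0],[5,95]).round(1))
"
```

```text
time: 8.15
position: [0.4934, 0.0574, 0.0819]
tool_rot: [-0.475, -3.082, 0.014]
ft_force: [0.5, -0.5, -2.3]
grip_width: 0.247
t 8.15 pos [0.4934 0.0574 0.0819] tool-y head 72.5 tilt 1.42 shift [-4.5  2.6 31.8] twist 0.003 F [ 0.5 -0.5 -2.3] grip 0.247
p bar+plate 425 [  -5.6 -221.9] [51. 86.] 1.3 lo/hi [ -29. -261.   46.] [  14. -180.   68.]
p plate 161 [  -6.5 -186.5] [15. 51.] 89.3 lo/hi [ -30. -192.   46.] [  18. -179.   68.]
p rails 44 [   0.9 -178.6] [54. 83.] 89.2 lo/hi [ -40. -205.   10.] [  42. -154.   12.]
p cass 632 [ -1.2 -74.8] [ 73. 135.] 6.5 lo/hi [ -30. -136.   27.] [ 29. -36.  31.]
p -255 67.6 [-13.7   1.9]
p -240 67.6 [-13.9   2.9]
p -225 67.2 [-13.9   1.9]
p -210 67.3 [-13.4   3. ]
p -195 67.6 [-13.3   2.4]
q bar+plate 275 [  -6.4 -222.9] [84. 52.] 86.5 lo/hi [ -28. -262.   48.] [  11. -185.   73.]
q plate 76 [  -4.2 -188.3] [14. 52.] 87.9 lo/hi [ -29. -194.   46.] [  18. -183.   73.]
q rails 31 [ -33.4 -179. ] [50.  8.] 87.2 lo/hi [ -37. -203.   11.] [ -31. -156.   18.]
q cass 158 [  16.4 -121.7] [89. 49.] 42.5 lo/hi [ -27. -142.   27.] [ 34. -87.  36.]
q -255 71.7 [-13.6   4. ]
q -240 72.2 [-13.3   4.5]
q -225 71.5 [-13.5   4.4]
q -210 71.1 [-13.    3.2]
q -195 71.0 [-13.1  10.8]
r bar+plate 6823 [  -5.6 -222.6] [50. 85.] 0.1 lo/hi [ -29. -262.   49.] [  14. -183.   71.]
r plate 2460 [  -5.7 -187.7] [50. 15.] 0.1 lo/hi [ -30. -194.   48.] [  17. -182.   71.]
r rails 707 [   3.1 -177.4] [82. 55.] 0.2 lo/hi [ -37. -203.   11.] [  42. -152.   15.]
r cass 3927 [   2.1 -121.4] [63. 41.] 2.3 lo/hi [ -28. -140.   27.] [  30. -106.   33.]
r -255 71.1 [-13.5  -1.4]
r -240 71.0 [-13.4  -1.4]
r -225 70.9 [-13.5  -1.6]
r -210 70.7 [-13.2   3.2]
r -195 70.6 [-13.   12.7]
```

```bash
python3 -m inch '[[-1,-7,0,0,0],[-1,0,0,15,0],[-1,0,0,15,0],[-1,0,0,5,0],[-1,0,0,0,0]]' 50;  python3 -c "
from h import *
P=o+rr*0.9+dd*-265
to(P[0]/1e3,P[1]/1e3,.0445,72.3)
for n,f in (('side','s'),('wrist','u')):
    snap(n,f)
    rep(f,[('bar+plate',(-60,60),(-265,-145),(20,60)),('plate',(-60,60),(-195,-145),(20,60)),('cass',(-45,45),(-143,-10),(26,38))])
"
```

```text
time: 8.93
position: [0.4971, 0.0567, 0.0439]
tool_rot: [-0.472, -3.08, 0.013]
ft_force: [-0.2, -1.0, 3.0]
grip_width: 0.249
t 8.93 pos [0.4971 0.0567 0.0439] tool-y head 72.6 tilt 1.52 shift [-0.7 41.7 -1.1] twist 0.005 F [-0.2 -1.   3. ] grip 0.249
s bar+plate 257 [  -2.1 -221.9] [54. 86.] 0.8 lo/hi [ -25. -263.   21.] [  16. -180.   31.]
s plate 88 [  -2.5 -186.6] [54. 15.] 0.8 lo/hi [ -27. -194.   21.] [  21. -180.   30.]
s cass 630 [  1.  -84.8] [110.  67.] 89.6 lo/hi [ -31. -135.   27.] [ 30. -36.  31.]
u bar+plate 5705 [  -1.7 -222.6] [85. 50.] 88.4 lo/hi [ -23. -262.   22.] [  18. -183.   34.]
u plate 2005 [  -0.7 -187.6] [15. 50.] 88.4 lo/hi [ -25. -194.   21.] [  21. -181.   33.]
u cass 513 [ -12.2 -139.1] [32.  6.] 2.7 lo/hi [ -26. -141.   26.] [   2. -137.   32.]
```

```bash
python3 -m inch '[[-1,-1,15,-1,0],[-1,-1,12,0,0.005],[-1,0,10,0,0],[-1,0,10,0,0],[-1,0,10,0,0]]' 50;  python3 -c "
from h import *
P=o+rr*0.9+dd*-120
to(P[0]/1e3,P[1]/1e3,.0445,72.3)
for n,f in (('side','v'),):
    snap(n,f)
    rep(f,[('plate',(-60,60),(-165,-125),(20,60)),('cass',(-45,45),(-128,-10),(26,38))])
"
```

```text
time: 9.65
position: [0.5176, 0.1118, 0.0452]
tool_rot: [-0.482, -3.079, 0.017]
ft_force: [-1.3, -4.1, 0.6]
grip_width: 0.246
t 9.65 pos [0.5176 0.1118 0.0452] tool-y head 72.2 tilt 1.55 shift [  2.5 128.   -1.1] twist -0.002 F [-1.3 -4.1  0.6] grip 0.246
v plate 121 [  -2.1 -145.1] [43. 40.] 1.1 lo/hi [ -23. -165.   21.] [  13. -126.   31.]
v cass 574 [ -2.3 -67.1] [ 71. 124.] 7.5 lo/hi [ -31. -124.   27.] [ 29. -33.  31.]
```

```bash
python3 -m inch '[[-1,0,14,0,0],[-1,0,14,0,0],[-1,0,14,0,0],[-1,0,14,0,0],[-1,0,14,0,0]]' 50;  python3 -c "
from h import *
P=o+rr*0.9+dd*-70
to(P[0]/1e3,P[1]/1e3,.0445,72.3)
for n,f in (('side','w'),):
    snap(n,f)
    rep(f,[('plate',(-60,60),(-110,-59),(20,60)),('cass',(-45,45),(-60,-10),(26,38))])
"
```

```text
time: 10.32
position: [0.5373, 0.1645, 0.0454]
tool_rot: [-0.494, -3.069, 0.049]
ft_force: [-9.9, -15.0, 15.1]
grip_width: 0.249
t 10.32 pos [0.5373 0.1645 0.0454] tool-y head 71.7 tilt 2.61 shift [  6.2 121.7  -3.4] twist -0.01 F [ -9.9 -15.   15.1] grip 0.249
w plate 194 [  1.2 -84.4] [59. 50.] 0.6 lo/hi [ -26. -108.   21.] [ 25. -60.  30.]
w cass 160 [-10.9 -44.9] [38. 89.] 66.7 lo/hi [-28. -59.  27.] [ 29. -28.  31.]
```

```bash
python3 - <<'E'
from h import *
snap('wrist','x')
a=cv2.imread('pics/w.png')[175:285,110:350];b=cv2.imread('pics/x.png')
cv2.imwrite('pics/wx.png',np.vstack([cv2.resize(a,(560,257),interpolation=2),cv2.resize(b[:,:],(440,330),interpolation=3) if 0 else cv2.resize(b,(560,340),interpolation=3)]))
rep('x',[('post/foot',(-60,60),(-240,-150),(4,12)),('bar',(-60,60),(-165,-70),(22,40)),('rails',(-60,60),(-215,-60),(10,17)),('cass',(-45,45),(-62,-10),(26,38))])
to(.54,.17,.045,72.3)
E
```

```text
x post/foot 2406 [ -11.5 -195.7] [92. 58.] 86.8 lo/hi [ -38. -223.    6.] [   8. -163.   12.]
x bar 5718 [   5.3 -117.5] [50. 95.] 0.0 lo/hi [ -14. -162.   23.] [ 21. -71.  34.]
x rails 5538 [ 1.000e-01 -1.375e+02] [ 77. 155.] 0.0 lo/hi [ -38. -213.   10.] [  7. -64.  16.]
x cass 4972 [  0.2 -41.7] [41. 55.] 90.0 lo/hi [-26. -61.  30.] [ 25. -26.  33.]
t 10.43 pos [0.5377 0.1666 0.0454] tool-y head 71.8 tilt 2.48 shift [-1.2  4.   0.3] twist -0.008 F [-6.3 -9.9 10.8] grip 0.251
```

View pics/wx.png

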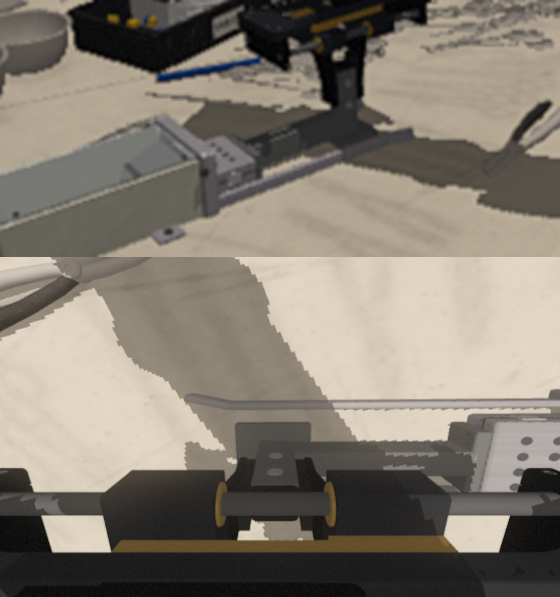

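The flap is swinging inward over the cassette front inside the chamber, and the lane is clear. The pusher sits about 5 mm off to +x, so I'll ease it back and take a little weight off the foot while continuing.

```bash
python3 -m inch '[[-1,2,12,-1,-0.008],[-1,2,14,-1,0],[-1,0,14,0,0]]' 50;  python3 -c "
from h import *
P=o+rr*0.9+dd*-70
to(P[0]/1e3,P[1]/1e3,.0445,72.3)
for n,f in (('side','y'),('wrist','z')):
    snap(n,f)
    rep(f,[('plate',(-60,60),(-120,-40),(20,60)),('cass',(-45,45),(-40,-15),(26,38)),('top',(-60,60),(-16,2),(50,70))])
"
```

```text
time: 10.8
position: [0.5454, 0.1966, 0.0472]
tool_rot: [-0.491, -3.066, 0.063]
ft_force: [-5.2, -9.6, 8.8]
grip_width: 0.249
t 10.8 pos [0.5454 0.1966 0.0472] tool-y head 71.9 tilt 3.11 shift [ 3.7 88.8 -1.2] twist -0.008 F [-5.2 -9.6  8.8] grip 0.249
y plate 259 [  0.4 -78.9] [33. 83.] 9.0 lo/hi [ -10. -118.   21.] [ 11. -42.  32.]
y cass 31 [-16.8 -35.3] [11. 33.] 62.4 lo/hi [-28. -40.  27.] [ -3. -25.  31.]
y top 213 [-0.9 -6.1] [98. 16.] 0.3 lo/hi [-48. -13.  52.] [43.  1. 64.]
z plate 4719 [  4.3 -80. ] [80. 48.] 90.0 lo/hi [ -11. -117.   21.] [ 19. -40.  35.]
z cass 3818 [ -8.6 -27.5] [25. 72.] 90.0 lo/hi [-27. -40.  28.] [ 25. -16.  33.]
z top 224 [-24.9 -14.2] [ 3. 40.] 89.4 lo/hi [-43. -15.  50.] [ -5. -13.  61.]
```

```bash
python3 -m inch '[[-1,1,14,-1,-0.008],[-1,1,14,-1,0],[-1,0,14,0,0],[-1,0,14,0,0]]' 50;  python3 -c "
from h import *
P=o+rr*0.9+dd*-70
to(P[0]/1e3,P[1]/1e3,.0445,72.3)
print(Ro.from_rotvec(ctrl.get_state()['tool_rot']).as_matrix()[:,2].round(3))
for n,f in (('side','A'),('wrist','B')):
    snap(n,f)
    rep(f,[('bar',(-60,60),(-100,-20),(20,60)),('foot',(-30,30),(-200,-110),(3,20))])
"
```

```text
time: 11.4
position: [0.5614, 0.2408, 0.0486]
tool_rot: [-0.49, -3.062, 0.084]
ft_force: [-7.2, -13.0, 12.7]
grip_width: 0.252
t 11.4 pos [0.5614 0.2408 0.0486] tool-y head 71.9 tilt 3.83 shift [ 5.  41.9  1.7] twist -0.007 F [ -7.2 -13.   12.7] grip 0.252
[-0.047 -0.047 -0.998]
A bar 284 [  4.6 -67.2] [26. 65.] 1.2 lo/hi [ -8. -99.  21.] [ 12. -38.  57.]
A foot 95 [  -4.7 -124.3] [37. 29.] 0.2 lo/hi [ -23. -138.    6.] [   8. -111.   18.]
B bar 4082 [  5.1 -60.1] [80. 21.] 89.3 lo/hi [ -5. -97.  22.] [ 10. -22.  54.]
B foot 1472 [  -4.8 -124.4] [36. 35.] 14.7 lo/hi [ -20. -136.   12.] [   8. -111.   17.]
```

```bash
python3 -m inch '[[-1,1,10,-2,-0.007],[-1,1,14,-1,0],[-1,1,12,0,0]]' 50;  python3 -c "
from h import *
P=o+rr*0.9+dd*-70
to(P[0]/1e3,P[1]/1e3,.0445,72.3)
for n,f in (('side','C'),('scene','D')):
    snap(n,f)
    rep(f,[('post',(-30,30),(-120,-60),(45,75)),('bar',(-60,60),(-100,-20),(20,44))])
"
```

```text
time: 11.88
position: [0.5696, 0.2691, 0.0502]
tool_rot: [-0.486, -3.059, 0.099]
ft_force: [-5.0, -11.8, 11.8]
grip_width: 0.25
t 11.88 pos [0.5696 0.2691 0.0502] tool-y head 72.0 tilt 4.41 shift [ 3.9 12.7  5. ] twist -0.005 F [ -5.  -11.8  11.8] grip 0.25
C post 210 [ -3.9 -76.9] [45. 22.] 64.1 lo/hi [ -8. -99.  47.] [ 11. -60.  74.]
C bar 231 [  1.4 -64.1] [57. 24.] 86.4 lo/hi [ -9. -90.  21.] [ 11. -37.  42.]
D post 85 [ -0.4 -85. ] [24. 45.] 29.0 lo/hi [  -6. -102.   46.] [ 16. -61.  74.]
D bar 122 [  4.6 -58.6] [24. 76.] 0.6 lo/hi [ -7. -94.  21.] [ 15. -26.  42.]
```

```bash
python3 -m inch '[[-1,1,9,-1,0],[-1,0,8,0,0]]' 50;  python3 -c "
from h import *
P=o+rr*0.9+dd*-66
to(P[0]/1e3,P[1]/1e3,.0445,72.3)
"; python3 -m inch '[[-1,0,7,0,0]]' 50;  python3 -c "
from h import *
P=o+rr*0.9+dd*-66
to(P[0]/1e3,P[1]/1e3,.0445,72.3)
snap('side','E');rep('E',[('inside',(-34,34),(20,165),(25,50)),('bar',(-15,15),(-60,-20),(20,44)),('roofz',(-34,34),(20,160),(50,70))])
"
```

```text
time: 12.22
position: [0.5737, 0.28, 0.0512]
tool_rot: [-0.49, -3.056, 0.113]
ft_force: [-8.2, -15.7, 12.6]
grip_width: 0.251
t 12.22 pos [0.5737 0.28   0.0512] tool-y head 71.8 tilt 4.9 shift [4.4 5.2 6.4] twist -0.008 F [ -8.2 -15.7  12.6] grip 0.251
time: 12.35
position: [0.5745, 0.2799, 0.0518]
tool_rot: [-0.493, -3.05, 0.129]
ft_force: [-12.3, -20.0, 19.2]
grip_width: 0.251
t 12.35 pos [0.5745 0.2799 0.0518] tool-y head 71.7 tilt 5.57 shift [5.1 5.2 7.1] twist -0.01 F [-12.3 -20.   19.2] grip 0.251
E inside 0
E bar 116 [  2.4 -47.7] [26. 25.] 85.5 lo/hi [ -9. -59.  21.] [ 12. -35.  41.]
E roofz 1195 [-0. 90.] [ 68. 140.] 0.0 lo/hi [-32.  25.  60.] [ 31. 156.  63.]
```

```bash
python3 -m inch '[[-1,2,4,-3,-0.01],[-1,0,8,0,0],[-1,0,8,0,0]]' 50;  python3 -c "
from h import *
P=o+rr*0.9+dd*-66
to(P[0]/1e3,P[1]/1e3,.0445,72.3)
snap('side','F');snap('scene','G')
a=cv2.imread('pics/F.png')[185:305,90:290];b=cv2.imread('pics/G.png')[110:230,180:320]
cv2.imwrite('pics/FG.png',cv2.resize(a,(800,480),interpolation=2))
"
```

```text
time: 12.78
position: [0.5757, 0.2803, 0.0556]
tool_rot: [-0.489, -3.036, 0.174]
ft_force: [-12.8, -18.8, 19.9]
grip_width: 0.247
t 12.78 pos [0.5757 0.2803 0.0556] tool-y head 71.8 tilt 7.37 shift [ 6.   5.1 10.8] twist -0.008 F [-12.8 -18.8  19.9] grip 0.247
```

View pics/FG.png

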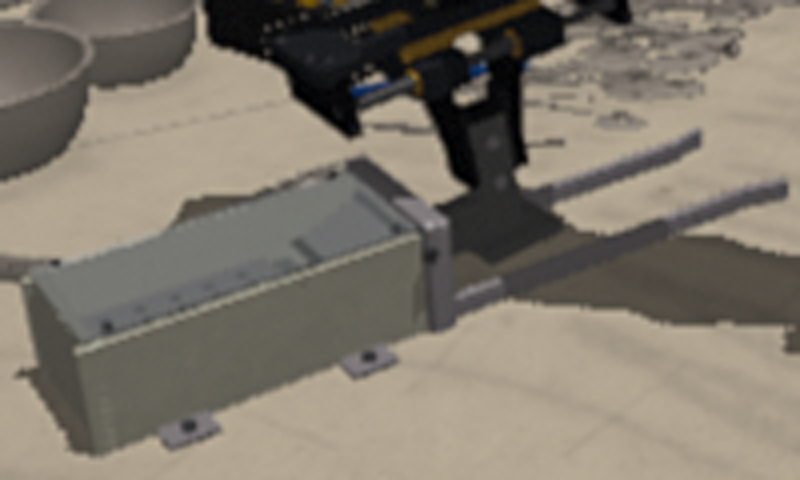

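```bash
python3 - <<'E'
from h import *
def rect(f,y0,y1):
    d=np.load('pics/'+f+'.npz'); ys=np.arange(y0,y1,.5); xs=np.arange(-30,34,.5)
    X,Y=np.meshgrid(xs,ys); W=o+X[...,None]*rr+Y[...,None]*dd
    W=np.concatenate([W/1e3,np.full(X.shape+(1,),.032)],-1); c=W@d['R'].T+d['t']; u=c@d['K'].T; u=u[...,:2]/u[...,2:]
    return cv2.remap(cv2.cvtColor(d['color'],cv2.COLOR_RGB2GRAY),u[...,0].astype(np.float32),u[...,1].astype(np.float32),1).astype(np.float32)
hp=lambda a:a-cv2.GaussianBlur(a,(0,0),10)
T=hp(rect('k',-130,-40)); I=hp(rect('F',30,175))
for lo,hi in [(-30,33),(-5,33),(10,33)]:
    a,b=int((lo+30)*2),int((hi+30)*2)
    r=cv2.matchTemplate(I,np.ascontiguousarray(T[10:170,a:b]),cv2.TM_CCOEFF_NORMED).ravel()
    k=np.argsort(-r)[:1]; print(lo,[(round(30-(-125)+j*.5,1),r[j].round(2)) for j in range(0,len(r),8)],'best shift',30+125+k*.5,r[k])
for v,u in [(258,300),(240,300),(325,95),(330,85)]: 
    w=px('F',90+u/4,185+v/4,.032)[:2]*1000-o; print((w@rr).round(),(w@dd).round())
E
```

```text
-30 [(155.0, np.float32(0.13)), (159.0, np.float32(0.22)), (163.0, np.float32(0.22)), (167.0, np.float32(0.18)), (171.0, np.float32(0.22)), (175.0, np.float32(0.13)), (179.0, np.float32(0.04)), (183.0, np.float32(0.06)), (187.0, np.float32(0.02)), (191.0, np.float32(0.0)), (195.0, np.float32(0.07)), (199.0, np.float32(0.07)), (203.0, np.float32(0.07)), (207.0, np.float32(0.16)), (211.0, np.float32(0.18)), (215.0, np.float32(0.2)), (219.0, np.float32(0.29)), (223.0, np.float32(0.25)), (227.0, np.float32(0.17)), (231.0, np.float32(0.19)), (235.0, np.float32(0.11)), (239.0, np.float32(0.04)), (243.0, np.float32(0.08)), (247.0, np.float32(0.04)), (251.0, np.float32(0.01)), (255.0, np.float32(0.07)), (259.0, np.float32(0.08)), (263.0, np.float32(0.12)), (267.0, np.float32(0.24)), (271.0, np.float32(0.28)), (275.0, np.float32(0.27)), (279.0, np.float32(0.3)), (283.0, np.float32(0.21)), (287.0, np.float32(0.09)), (291.0, np.float32(0.08)), (295.0, np.float32(-0.0)), (299.0, np.float32(-0.06)), (303.0, np.float32(-0.01)), (307.0, np.float32(-0.01)), (311.0, np.float32(-0.0)), (315.0, np.floa
[... 28229 characters left out ...]
 (5507.0, np.float32(-0.14)), (5511.0, np.float32(-0.31)), (5515.0, np.float32(0.24)), (5519.0, np.float32(0.39)), (5523.0, np.float32(0.06)), (5527.0, np.float32(-0.19)), (5531.0, np.float32(-0.13)), (5535.0, np.float32(0.11)), (5539.0, np.float32(0.07)), (5543.0, np.float32(-0.25)), (5547.0, np.float32(-0.24)), (5551.0, np.float32(-0.27)), (5555.0, np.float32(0.05)), (5559.0, np.float32(0.39)), (5563.0, np.float32(0.21)), (5567.0, np.float32(-0.12)), (5571.0, np.float32(-0.19)), (5575.0, np.float32(0.01)), (5579.0, np.float32(0.11)), (5583.0, np.float32(-0.16)), (5587.0, np.float32(-0.3)), (5591.0, np.float32(-0.16))] best shift [1939.] [0.7648824]
15.0 42.0
32.0 34.0
16.0 150.0
14.0 155.0
```

```bash
cat > m.py <<'E'
from h import *
import sys
def rect(f,y0,y1,x0,x1):
    d=np.load('pics/'+f+'.npz'); X,Y=np.meshgrid(np.arange(x0,x1,.5),np.arange(y0,y1,.5)); W=o+X[...,None]*rr+Y[...,None]*dd
    W=np.concatenate([W/1e3,np.full(X.shape+(1,),.032)],-1); c=W@d['R'].T+d['t']; u=c@d['K'].T; u=(u[...,:2]/u[...,2:]).astype(np.float32)
    g=cv2.remap(cv2.cvtColor(d['color'],cv2.COLOR_RGB2GRAY),u[...,0],u[...,1],1).astype(np.float32); return g-cv2.GaussianBlur(g,(0,0),10)
f=sys.argv[1]
# template centred on cassette y=-85 in 'k' : spans -115..-45 (rel -30..+40)
for xa,xb in [(0,28),(8,28)]:
    T=rect('k',-115,-45,xa,xb); I=rect(f,45,170,xa-4,xb+4)
    r=cv2.matchTemplate(I,T,cv2.TM_CCOEFF_NORMED); c=r.max(1)
    pk=[i for i in range(1,len(c)-1) if c[i]>c[i-1] and c[i]>=c[i+1] and c[i]>.3]
    print(xa,xb,[(45+i*.5+30,c[i].round(2),r[i].argmax()*.5-4) for i in pk])
E
python3 m.py F
```

```text
0 28 [(91.0, np.float32(0.61), np.float64(3.5)), (109.5, np.float32(0.51), np.float64(3.0)), (128.0, np.float32(0.51), np.float64(3.5))]
8 28 [(91.0, np.float32(0.85), np.float64(3.5)), (109.0, np.float32(0.58), np.float64(4.0)), (127.5, np.float32(0.52), np.float64(4.0))]
```

```bash
python3 - <<'E'
from h import *
rep('F',[('foot',(-30,32),(-130,-60),(2,22))]);rep('G',[('foot',(-30,32),(-130,-60),(2,22))])
snap('wrist','H')
Q=hf('H')
m=(abs(Q[:,0])<30)&(Q[:,1]>-130)&(Q[:,1]<-72)&(Q[:,2]>4)&(Q[:,2]<30)
S=Q[m]; print(len(S)); 
for y in range(-112,-72,4):
    k=abs(S[:,1]-y)<2
    if k.sum()>5: print(y,k.sum(),np.median(S[k,2]).round(1),np.percentile(S[k,0],[3,97]).round())
for x in range(-24,25,6):
    k=abs(S[:,0]-x)<3
    if k.sum()>5: print('x',x,'rear y',np.percentile(S[k,1],2).round(1))
E
python3 m.py E
```

```text
F foot 132 [  0.7 -79.7] [45. 38.] 1.4 lo/hi [-21. -98.  13.] [ 13. -61.  22.]
G foot 75 [  5.5 -94.6] [68. 52.] 89.3 lo/hi [ -19. -126.    2.] [ 30. -64.  21.]
1466
-100 40 23.0 [-17.  13.]
-96 256 23.9 [-18.  10.]
-92 270 23.6 [-18.  10.]
-88 276 23.1 [-18.  10.]
-84 213 22.8 [-19.   7.]
-80 162 22.7 [-19.  -4.]
-76 165 22.2 [-19.  -4.]
x -18 rear y -97.9
x -12 rear y -98.0
x -6 rear y -98.2
x 0 rear y -98.5
x 6 rear y -98.1
x 12 rear y -98.7
0 28 [(91.0, np.float32(0.6), np.float64(3.0)), (109.5, np.float32(0.5), np.float64(3.0)), (128.0, np.float32(0.51), np.float64(3.5))]
8 28 [(91.0, np.float32(0.86), np.float64(3.5)), (109.0, np.float32(0.57), np.float64(4.0)), (127.5, np.float32(0.52), np.float64(4.0))]
```

The hole pattern peaks at y = 109.5, and the foot position gives a tip at about 51 to 53 mm. Neither changed under extra pushing, so the cassette is home. Now I'll withdraw, compensating for the tool pitch.

```bash
python3 -c "
from h import *
P=o+rr*1+dd*-110
to(P[0]/1e3,P[1]/1e3,.05,72.3)"; python3 -m inch '[[-1,0,-12,2,0],[-1,0,-14,2,0],[-1,0,-14,2,0]]' 50;  python3 -c "
from h import *
P=o+rr*2+dd*-190
to(P[0]/1e3,P[1]/1e3,.048,72.3)"
```

```text
t 12.93 pos [0.5759 0.2803 0.0557] tool-y head 71.9 tilt 7.34 shift [  5.6 -39.4  10.8] twist -0.008 F [-12.1 -17.2  17.9] grip 0.254
time: 13.3
position: [0.5652, 0.2624, 0.0541]
tool_rot: [-0.479, -3.049, 0.124]
ft_force: [0.9, 0.7, -3.7]
grip_width: 0.247
t 13.3 pos [0.5652 0.2624 0.0541] tool-y head 72.3 tilt 5.5 shift [  0.  -99.1  14.8] twist -0.001 F [ 0.9  0.7 -3.7] grip 0.247
```

```bash
python3 -m inch '[[-1,0,-18,3,0],[-1,0,-18,3,0],[-1,0,-18,2,0],[-1,0,-18,2,0],[-1,0,-18,2,0]]' 50;  python3 -c "
from h import *
P=o+rr*2+dd*-195
to(P[0]/1e3,P[1]/1e3,.046,72.3)
snap('wrist','I');snap('side','J')
for f in 'IJ': rep(f,[('foot',(-32,32),(-240,-170),(3,24)),('bar',(-32,32),(-160,-50),(18,45)),('flap?',(-32,32),(-12,20),(6,46))])
"; python3 m.py J
```

```text
time: 13.92
position: [0.538, 0.1733, 0.0518]
tool_rot: [-0.481, -3.055, 0.112]
ft_force: [0.9, 2.9, 2.9]
grip_width: 0.251
t 13.93 pos [0.538  0.1733 0.0518] tool-y head 72.2 tilt 4.96 shift [  1.7 -11.3   6.8] twist -0.002 F [0.9 2.9 2.9] grip 0.251
I foot 2085 [ -12.6 -192.1] [47. 46.] 9.7 lo/hi [ -22. -210.   15.] [   6. -172.   21.]
I bar 7169 [   9.5 -106.3] [ 49. 104.] 8.8 lo/hi [ -18. -156.   20.] [ 22. -61.  39.]
I flap? 213 [ 1.1 -2.2] [27.  3.] 1.1 lo/hi [-9. -3.  6.] [14. -1. 12.]
J foot 140 [  -7.9 -191.9] [35. 44.] 2.9 lo/hi [ -25. -213.    9.] [   3. -171.   22.]
J bar 418 [  -1.7 -110. ] [99. 50.] 86.6 lo/hi [ -21. -157.   19.] [ 17. -61.  35.]
J flap? 0
0 28 [(91.5, np.float32(0.61), np.float64(3.0)), (109.5, np.float32(0.51), np.float64(3.0)), (128.0, np.float32(0.51), np.float64(3.5))]
8 28 [(91.0, np.float32(0.86), np.float64(3.5)), (109.0, np.float32(0.58), np.float64(4.0)), (127.5, np.float32(0.52), np.float64(4.0))]
```

```bash
python3 -m inch '[[-1,0,-5,3,0],[-1,0,0,2,0],[-1,0,0,2,0]]' 20;  python3 - <<'E'
from h import *
to(.538,.17,.046,72.3)
snap('wrist','K');rep('K',[('foot',(-32,32),(-240,-170),(3,24)),('bar',(-32,32),(-160,-50),(18,45))])
def prof(f):
    d=np.load('pics/'+f+'.npz'); X,Y=np.meshgrid(np.arange(12,28,1.),np.arange(5,165,4.)); W=o+X[...,None]*rr+Y[...,None]*dd
    W=np.concatenate([W/1e3,np.full(X.shape+(1,),.032)],-1); c=W@d['R'].T+d['t']; u=c@d['K'].T; u=(u[...,:2]/u[...,2:]).astype(np.float32)
    return cv2.remap(cv2.cvtColor(d['color'],cv2.COLOR_RGB2GRAY),u[...,0],u[...,1],1).astype(float).mean(1)
print(np.c_[np.arange(5,165,4),prof('e'),prof('J'),prof('J')-prof('e')].round().astype(int).tolist())
E
```

```text
time: 14.4
position: [0.5363, 0.1633, 0.0474]
tool_rot: [-0.488, -3.053, 0.117]
ft_force: [-0.9, -0.9, 7.6]
grip_width: 0.268
t 14.4 pos [0.5363 0.1633 0.0474] tool-y head 71.9 tilt 5.11 shift [0.4 7.  0.9] twist -0.007 F [-0.9 -0.9  7.6] grip 0.268
K foot 2554 [  -8.5 -195.2] [48. 51.] 1.5 lo/hi [ -20. -218.   10.] [   7. -172.   21.]
K bar 6667 [   4.7 -113.3] [51. 93.] 1.0 lo/hi [ -19. -156.   20.] [ 22. -69.  35.]
[[5, 112, 112, 0], [9, 118, 118, 0], [13, 120, 120, 0], [17, 120, 120, 0], [21, 120, 120, 0], [25, 120, 119, -1], [29, 121, 120, 0], [33, 121, 120, -1], [37, 121, 120, 0], [41, 120, 120, 0], [45, 120, 120, 0], [49, 121, 120, 0], [53, 121, 120, -1], [57, 120, 113, -7], [61, 120, 108, -12], [65, 119, 108, -12], [69, 119, 107, -12], [73, 119, 101, -18], [77, 119, 106, -14], [81, 120, 109, -11], [85, 120, 108, -12], [89, 119, 104, -16], [93, 119, 103, -16], [97, 120, 108, -12], [101, 120, 109, -11], [105, 120, 108, -12], [109, 120, 101, -19], [113, 120, 107, -14], [117, 120, 109, -12], [121, 120, 109, -11], [125, 120, 104, -16], [129, 120, 103, -18], [133, 120, 108, -11], [137, 121, 109, -12], [141, 120, 107, -13], [145, 102, 87, -16], [149, 116, 102, -14], [153, 119, 110, -9], [157, 116, 116, 0], [161, 93, 93, 0]]
```

The cassette's rear edge reads about y = 56 through the roof (home is 55), the flap is shut, and the foot is nearly flat. I'll release and rise.

```bash
python3 -m inch '[[0.4,0,0,0,0],[0.4,0,0,0,0],[0.4,0,0,0,0],[0.4,0,0,0,0],[0.4,0,0,0,0]]';  python3 -c "
from h import *
to(.538,.17,.046,72.3)
snap('wrist','L');snap('side','M')
for f in 'LM': rep(f,[('foot',(-32,32),(-240,-200),(3,24)),('bar',(-32,32),(-160,-50),(18,45)),('posttop',(-32,32),(-240,-160),(78,90))])"
```

```text
time: 15.08
position: [0.5326, 0.1597, 0.0441]
tool_rot: [-0.487, -3.045, 0.129]
ft_force: [0.8, 0.8, 0.1]
grip_width: 0.673
t 15.07 pos [0.5326 0.1597 0.0441] tool-y head 71.9 tilt 5.74 shift [-1.8 11.2 -3. ] twist -0.006 F [0.8 0.8 0.1] grip 0.673
L foot 1371 [  -1.1 -209.6] [61. 19.] 0.1 lo/hi [ -20. -218.    6.] [  25. -201.   11.]
L bar 5178 [  -3.4 -113.5] [33. 93.] 2.5 lo/hi [ -20. -153.   20.] [ 10. -70.  33.]
L posttop 1467 [   4.5 -197.4] [75. 23.] 88.9 lo/hi [  -7. -232.   78.] [  15. -161.   90.]
M foot 44 [  -6.4 -209.2] [30. 19.] 6.4 lo/hi [ -20. -218.    4.] [   6. -200.   22.]
M bar 365 [   1.3 -112.5] [51. 93.] 0.5 lo/hi [ -22. -158.   18.] [ 20. -67.  39.]
M posttop 85 [   3.3 -196.9] [73. 23.] 88.7 lo/hi [  -8. -232.   78.] [  13. -161.   89.]
```

```bash
python3 -m inch '[[0.4,0,2,-20,0],[0.4,0,0,-35,0],[0.4,0,0,-50,0],[0.4,0,0,-40,0],[0.4,0,0,0,0]]';  python3 -c "
from h import *
to(.538,.17,.2,72.3)
snap('wrist','N');snap('side','O')
for f in 'NO': rep(f,[('foot',(-32,32),(-240,-206),(3,24)),('bar',(-32,32),(-160,-50),(18,45)),('posttop',(-32,32),(-240,-160),(78,90)),('post',(-32,32),(-240,-160),(45,70)),('flap?',(-32,32),(-12,20),(6,46))])
"; python3 m.py O|head -1
```

```text
time: 15.8
position: [0.5428, 0.1726, 0.1921]
tool_rot: [-0.487, -3.044, 0.131]
ft_force: [-0.5, -0.9, -0.4]
grip_width: 0.698
t 15.8 pos [0.5428 0.1726 0.1921] tool-y head 71.9 tilt 5.81 shift [ 4.1 -4.7 -7.4] twist -0.006 F [-0.5 -0.9 -0.4] grip 0.698
N foot 358 [   5.4 -212.7] [13. 50.] 89.1 lo/hi [ -18. -218.    6.] [  28. -207.    9.]
N bar 2262 [   4.3 -113.1] [49. 93.] 1.4 lo/hi [ -17. -156.   20.] [ 22. -69.  33.]
N posttop 568 [   4.7 -191.6] [21. 22.] 0.9 lo/hi [  -6. -202.   81.] [  15. -181.   85.]
N post 127 [  -1.  -187.1] [28. 14.] 49.7 lo/hi [  -6. -201.   46.] [  10. -181.   69.]
N flap? 794 [ 0.7 -1.6] [ 3. 62.] 89.7 lo/hi [-29.  -2.   8.] [30. -1. 32.]
O foot 22 [  -4.8 -213.7] [ 9. 28.] 82.8 lo/hi [ -19. -217.    4.] [   8. -208.    7.]
O bar 358 [   1.  -112.8] [52. 93.] 0.6 lo/hi [ -22. -157.   19.] [ 20. -67.  30.]
O posttop 42 [   2.  -190.8] [24. 21.] 3.1 lo/hi [  -9. -201.   79.] [  14. -181.   82.]
O post 115 [  -1.9 -187.5] [29. 18.] 50.9 lo/hi [  -9. -201.   46.] [  14. -180.   69.]
O flap? 0
0 28 [(91.0, np.float32(0.61), np.float64(3.5)), (109.5, np.float32(0.51), np.float64(3.0)), (128.0, np.float32(0.51), np.float64(3.5))]
```

```bash
python3 -c "
from bench import ctrl
print(ctrl.close_job())"
```

```text
the job is handed in; nothing more can be done
None
```

The cassette was pushed through the flap and home against the back stop. The pusher was then drawn back out and released upright between the rails, and the job was handed in at about 16 s of the 42 s allowed.

**Last checks before handing in**
- **Cassette:** seen through the clear roof, its rear edge is at about y = +56 mm (home is +55). It did not move under extra pushing. It looks about 3 mm off-centre to +x (8 mm allowed).
- **Flap:** it hangs vertical, with all measured points at y ≈ -2 mm.
- **Pusher:** it stands level on its foot with the post top at about 83 mm (nominal 84), and its plate is about 65 mm outside the flap.
- **Robot:** the gripper is clear, with no force beyond sensor noise.

**What went wrong or disagreed**
- **Dropped pusher:** I lifted before the fingers had fully closed, so the first grip held only the post's top and the pusher slipped. It landed upright behind the rails, and I gripped it again properly.
- **Tilt during the push:** the tool and pusher pitched up to about 7° nose-down, with a push force of about 20 N at the stop.
- **Hole pattern match:** the vent holes matched best at y = 91 mm, with a weaker match at 109.5 mm (they repeat every 18.5 mm). I took 109.5 mm because the rear edge and the pusher's own position both agreed with it.
- **Not checked:** I did not re-measure the rongeur and osteotome at the end. No move took the arm or pusher near them.

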